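# Set the kiln controller's outer dial ring and start the firing

## Task

Set the kiln controller for the next firing: turn only the outer black ring of the double dial until its white pointer meets the tip of the red flag on the panel, leaving the silver inner knob exactly where it stands. Once the ring is set, push the green-tipped start lever fully over, away from the robot, to start the kiln, then let go. Do not disturb the dropper bottle, the mixing cup or the roll of tape beside the controller.

Things in the scene. Friction and masses are not known exactly. Their poses are not given: they have to be found in the camera images.
- controller: kiln controller: low grey box with a flat dark panel on top, 150 x 220 mm (x by y) and 60 mm high, fixed to the table; origin under its centre at table height, z up, own x away from the robot at yaw 0, own y to the left. The dial is on its left half, the start lever on its right half
- dial_center (a point): the dial's upright axis where it meets the panel, 60 mm above the table, at own x 0, y +50 mm of the controller. Above the panel: pointer skirt, radius 33 mm, up to 4.5 mm; outer ring, black, ribbed, radius 28 mm, from 4.5 to 30 mm; inner knob, silver, radius 14.5 mm at its foot, 12 mm above, from 30.5 to 52.5 mm. Ring and knob turn independently. Nothing else stands up within 60 mm
- ring (a joint): angle of the outer ring (rad), range -0.2 to 2.7: at 0 its white pointer points along the controller's own -y (to the lever), and it grows clockwise seen from above. Stiff (0.06 N m), stays where it is left
- flag (a joint): angle of the red flag (rad), counted exactly as that of the ring; the pointer meets the flag when both are equal, and it always lies clockwise of the pointer at the start. The flag is a flat red arrow flush on the panel, 1.4 mm thick, 35 to 52 mm from the axis, and cannot be moved by touch
- inner (a joint): angle of the inner knob (rad), counted in the same sense for its blue mark; turns very easily (0.012 N m), must stay as it is
- ring_pointer (a point): point of the ring's white pointer, 35 mm from the axis, 1 mm above the panel; turns with the ring
- flag_tip (a point): tip of the red flag, 35 mm from the axis, 1 mm above the panel
- inner_mark (a point): blue mark on the inner knob, 12 mm from the axis, 52 mm above the panel; turns with the inner knob
- start_lever_tip (a point): centre of the green ball, 26 mm across, on the start lever: a 10 mm steel rod, the ball centre 50 mm from its pivot. The pivot is 22 mm above the panel, at own x -5 mm, y -68 mm of the controller, on a black block 70 x 50 mm (x by y) and 25 mm high (its pivot drum reaches 35 mm)
- start_lever (a joint): angle of the start lever (rad), 0 to 1.0: at 0 it leans 0.5 rad from upright towards the controller's own -x (the robot), at 1.0 it leans 0.5 rad towards own +x, against its stop, which is on. Stiff (0.06 N m), stays where it is left
- dropper: small dropper bottle with red cap, 27 mm across, 86 mm high, standing left of the controller; origin under its centre; leave it alone
- mix_cup: small white mixing cup with blue enamel in it, 49 mm across, 31 mm high, standing on the robot's side of the controller; origin under its centre; leave it alone
- tape: roll of blue masking tape, 77 mm across, 24 mm high, lying flat right of the controller; origin under its centre; leave it alone

How it is judged:
By the outcome, as a careful person would: the job done as asked, in the order asked, and still so for the second after the job is handed in, with the robot touching nothing.
It also fails if it takes over 51 s, if anything falls off the work surface, if the arm or the gripper's body presses on something with over 40 N, if the wrist force passes 120 N, or if a joint passes its speed limit or range.

## Robot

A 7-joint arm with a two-finger parallel gripper is mounted at the origin on the work surface; the furniture and walls round the work are solid. World frame = base frame: x ahead of the robot, y to its left, z up, the work surface at z = 0. Lengths are in m, angles in rad, forces in N, time in s.
With the tool pointing down it reaches from about 0.35 to 0.9 m from the base axis. Payload 8.1 kg.
Tool frame: the origin (TCP) lies midway between the tips of the shut fingers; the grasp point (between the pads) lies 19 mm behind it; z points along the fingers, y is the line along which they close (so a half turn about z gives the same grasp; the last joint's range is limited). The gripper opens to 92 mm and grips with 3 to 60 N. Pads are 19 mm wide; open, the fingers measure 130 mm over their backs; the gripper's body (75 mm by 190 mm) begins 47 mm behind the grasp point.
Start: joints at [-1.446, 0.434, 0.025, 1.573, -0.012, 1.134, -0.075], TCP at [0.141, 0.609, 0.227] pointing down, gripper open.
Joint ranges: [-2.62, 2.62], [-0.44, 2.09], [-1.27, 1.32], [0.08, 2.57], [-1.32, 4.46], [0.12, 2], [-2.74, 2.74]. Speed limits (rad/s): [2.22, 2.22, 3.01, 3.01, 3.14, 3.14, 3.14].

## Interface

Orientations are given as a rotation vector (axis times angle).
In Python, from cell import observe, get_image, camera_model, sign_off, recognise, silhouettes gives the robot as it stands.
- The arm moves only by the tool apply_moves, never from a script. Its argument "motion" is a list of rows, each an object of numbers: "x", "y", "z": the shift along the world's x, y, z in cm; "yaw": the turn about the world's z in degrees; "hand": the opening, from -1 (shut) to 1 (fully open), so that 0 is half open. In form: [{"x": .., "y": .., "z": .., "yaw": .., "hand": ..}, ...]. A call has 1 to 10 rows; each row is the pose to reach, as a shift and turn from the pose commanded when the call began; what a row does not reach only later rows make up. A row lasts 1/8 s, in which the tool goes at most 62.5 mm and 10.7 degrees, less where a joint would pass 70% of its speed; a pose out of reach is approached as far as the arm can. A call with a gripper value outside its range is refused whole. The fingers move at their own pace and stop on an object; "newtons" is the grip in N (left out, the last holds). Time passes only in rows, so rows that repeat a pose let the fingers close. It gives the time, the measured TCP pose, the force, the opening and the grip force at its end, in the units of the state.
- observe(): the state, without advancing time (a new reading comes with each control period).
- get_image(name): name is "scene" or "top" or "wrist"; returns the picture (480x640x3 uint8, blue, green, red); there is no depth.
- camera_model(name): a dict with "camera_matrix" (3x3 intrinsics, pixels), "k1" (the pictures are not rectified: a ray, as slopes to the right and down, at radius r is drawn at 1 + k1 r^2 times it, then the intrinsics apply), "T" (4x4, takes a point from camera to world coordinates). Camera axes: x right, y up, looking along -z (the intrinsics and any distortion apply to the point x, -y, -z); pixel columns grow to the right and rows downward; lengths in m; the calibration is good to about 2 mm. A picture is of the moment at which its call begins: read the wrist's pose just before it. camera_model takes no time and is no camera call; for the wrist camera it gives the pose at the moment of the call.
- sign_off(): hands the job in; it is judged then, once.
Trained networks look in the newest picture that a camera, given by its name, has taken for a name from the list of things; names that differ only in an ending like _2 or _b are one class to them, and where a whole thing is asked for, a point or a joint stands for the part that bears it (a point fixed in the world has none). Each returns a list of dicts, best first, with "p" (0 to 1); they miss things now and then, are a little off and sometimes report something else, mostly with a low value. They report only what shows in the picture. A call takes as long as a camera call.
- recognise(query, camera): "rect" ([left, top, right, bottom] in pixels, round what is visible of it).
- silhouettes(query, camera): "mask" (480x640 bool, what is visible of it) and "rect" ([left, top, right, bottom] in pixels, round what is visible of it).
The state is a dict: "clock": time; "joints": joint angles; "dq": joint speeds; "joint_efforts": joint torques, N m; "position": TCP position; "ee_rot": TCP orientation; "force": force on the tool from outside, world axes, zero at the start; "ft_torque": the same for the moment, N m; "width": opening from 0.0 (shut) to 1.0 (fully open); "gripper_force": force on a finger pad.
Only numpy, scipy, OpenCV 4.12 (cv2) and the standard library are available. Lean on these libraries where they do the work, as an engineer would, in place of code of your own. Each camera call takes 0.05 s, during which the arm holds its last target. There are 200 camera calls.

## Working session

There is one attempt and no reset: what is moved stays moved. The work goes in short steps, Python scripts to look and compute and a tool call to move; the robot and the scene stay as the last step left them, time stands still between calls to the robot, and variables do not carry over. Pictures are saved under pics/ and viewed, at most 10 in all, crops included, and the job is handed in when it is done.

Besides the shell and the picture viewer there is one more tool, called after "Emit:" as name(argument=value, ...), one argument or row to a line, values as JSON. apply_moves: Moves the arm, as the interface text tells. Its arguments: {"type":"object","properties":{"motion":{"type":"array","items":{"type":"object","properties":{"x":{"type":"number"},"y":{"type":"number"},"z":{"type":"number"},"yaw":{"type":"number"},"hand":{"type":"number"}}}},"newtons":{"type":"number"}},"required":["motion"]}

```bash
mkdir -p pics; cat > h.py <<'E'
import numpy as np, cv2
from cell import *
def ray(cam,px):
    K=np.array(cam["camera_matrix"]);k=cam["k1"];T=np.array(cam["T"])
    s=np.array([(px[0]-K[0,2])/K[0,0],(px[1]-K[1,2])/K[1,1]]);u=s.copy()
    for _ in range(20): u=s/(1+k*(u@u))
    return T[:3,3],T[:3,:3]@np.array([u[0],-u[1],-1])
def at(cam,px,z):
    o,d=ray(cam,px);return o+d*(z-o[2])/d[2]
def proj(cam,P):
    K=np.array(cam["camera_matrix"]);T=np.array(cam["T"])
    p=T[:3,:3].T@(np.array(P)-T[:3,3]);u=np.array([p[0],-p[1]])/-p[2];u=u*(1+cam["k1"]*(u@u))
    return np.array([K[0,0]*u[0]+K[0,2],K[1,1]*u[1]+K[1,2]])
E
python3 - <<'E'
from h import *
s=observe();print(s["clock"],s["position"],s["ee_rot"],s["width"],s["force"])
im={}
for c in("top","scene"):
    im[c]=get_image(c);cv2.imwrite(f"pics/{c}0.png",im[c]);m=camera_model(c);print(c,np.round(m["T"],3).tolist(),m["camera_matrix"],m["k1"])
    for q in("controller","dial_center","ring_pointer","flag_tip","inner_mark","start_lever_tip","dropper","mix_cup","tape"):
        print(c,q,[(np.round(r["rect"]).tolist(),round(r["p"],2)) for r in recognise(q,c)[:2]])
E
```

```text
0.0 [0.14106078 0.60832665 0.22593081] [-3.57102057e-01 -3.12119147e+00  2.55352458e-03] 1.003337906859839 [0.46478854 0.28057232 0.04599153]
top [[-0.006, 0.994, -0.111, 0.407], [-1.0, -0.008, -0.019, -0.011], [-0.02, 0.111, 0.994, 1.152], [0.0, 0.0, 0.0, 1.0]] [[595.83012897   0.         318.6143117 ]
 [  0.         595.83012897 239.8987539 ]
 [  0.           0.           1.        ]] -0.0796403690788368
top controller [([275.0, 161.0, 413.0, 281.0], 0.57)]
top dial_center [([273.0, 164.0, 411.0, 281.0], 0.95)]
top ring_pointer [([302.0, 209.0, 336.0, 245.0], 0.72)]
top flag_tip []
top inner_mark []
top start_lever_tip [([380.0, 200.0, 396.0, 218.0], 0.65)]
top dropper [([255.0, 243.0, 277.0, 259.0], 0.75)]
top mix_cup [([343.0, 280.0, 366.0, 304.0], 0.81)]
top tape [([404.0, 151.0, 449.0, 194.0], 0.95)]
scene [[-0.893, 0.307, -0.329, 0.214], [-0.45, -0.58, 0.679, 0.647], [0.018, 0.755, 0.656, 0.697], [0.0, 0.0, 0.0, 1.0]] [[551.98590267   0.         314.73945868]
 [  0.         551.98590267 248.29335828]
 [  0.           0.           1.        ]] -0.17316596814128196
scene controller [([253.0, 176.0, 344.0, 297.0], 0.65)]
scene dial_center [([254.0, 174.0, 340.0, 296.0], 0.92)]
scene ring_pointer [([281.0, 233.0, 321.0, 262.0], 0.77)]
scene flag_tip []
scene inner_mark [([252.0, 180.0, 344.0, 297.0], 0.17)]
scene start_lever_tip [([307.0, 179.0, 329.0, 200.0], 0.58)]
scene dropper [([283.0, 281.0, 297.0, 327.0], 0.69)]
scene mix_cup [([360.0, 257.0, 390.0, 282.0], 0.88), ([308.0, 178.0, 327.0, 199.0], 0.22)]
scene tape [([284.0, 181.0, 316.0, 200.0], 0.81)]
```

View pics/top0.png

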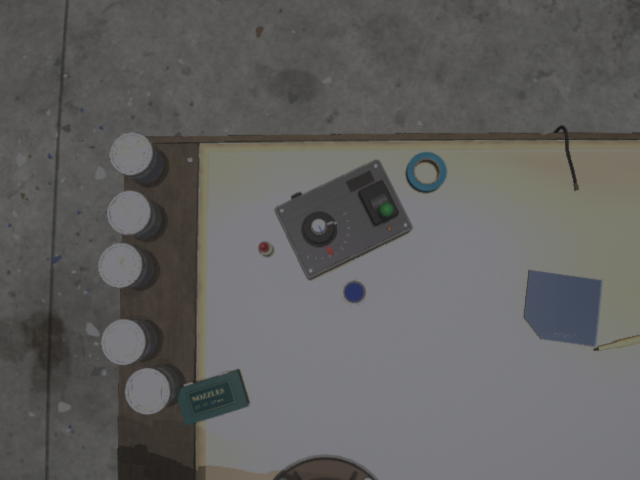

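View pics/scene0.png

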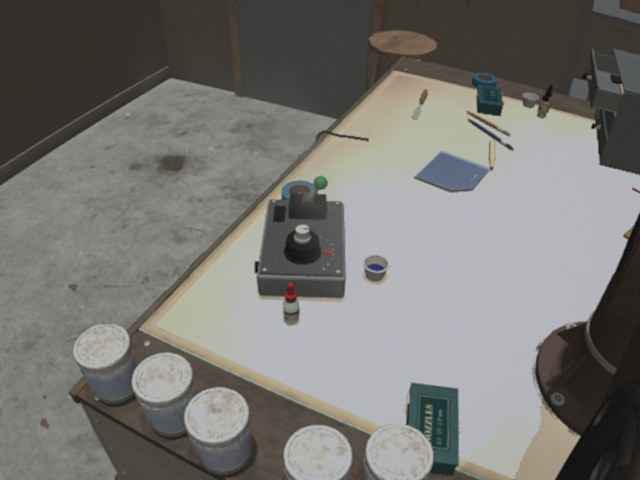

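The top view shows the controller's corners near (276,208), (379,161), (411,228) and (310,278). The dial is at (319,228) with its pointer heading right, the flag is at (330,251) and the lever ball at (387,209). The scene view shows the same layout, with the arm clear of it.

```bash
python3 - <<'E'
from h import *
m=camera_model("top")
img=cv2.imread("pics/top0.png")
C=[at(m,p,.06)[:2] for p in((276,208),(379,161),(411,228),(310,278))]
print(np.round(C,3));c=np.mean(C,0);print("c",c)
# own x = from near edge to far edge ; own y = to the left
x=(C[0]+C[1]-C[2]-C[3]);y=(C[0]+C[3]-C[1]-C[2])
print(np.degrees(np.arctan2(x[1],x[0])),np.degrees(np.arctan2(-y[0],y[1])),np.linalg.norm(x)/2,np.linalg.norm(y)/2)
for n,p,z in(("dialtop",(319,226),.112),("flag",(330,251),.06),("ptr",(335,222),.06),("lever",(387,209),.125),("dropper",(265,247),.08),("cup",(354,292),.03),("tape",(427,172),.024)):print(n,np.round(at(m,p,z),3))
crop=cv2.resize(img[150:290,260:425],None,fx=4.8,fy=4.2,interpolation=cv2.INTER_CUBIC);cv2.imwrite("pics/topcrop.png",crop)
w=get_image("wrist");cv2.imwrite("pics/w0.png",w);print(np.round(camera_model("wrist")["T"],3).tolist(),camera_model("wrist")["camera_matrix"],observe()["joints"])
E
```

```text
[[ 0.59   0.089]
 [ 0.678 -0.104]
 [ 0.551 -0.161]
 [ 0.46   0.026]]
c [ 0.56949105 -0.03763533]
24.886810809987203 25.13902981973197 0.14195783202362766 0.20984160255972245
dialtop [0.549 0.008 0.112]
flag [ 0.509 -0.011  0.06 ]
ptr [ 0.563 -0.021  0.06 ]
lever [ 0.576 -0.111  0.125]
dropper [0.515 0.107 0.08 ]
cup [ 0.434 -0.055  0.03 ]
tape [ 0.664 -0.2    0.024]
[[0.226, -0.933, -0.278, 0.067], [0.974, 0.216, 0.066, 0.626], [-0.001, -0.286, 0.958, 0.385], [0.0, 0.0, 0.0, 1.0]] [[346.23139183   0.         316.14907854]
 [  0.         346.23139183 239.64882253]
 [  0.           0.           1.        ]] [-1.44560888  0.4344655   0.02499933  1.57317308 -0.01159129  1.13401909
 -0.0750938 ]
```

View pics/topcrop.png

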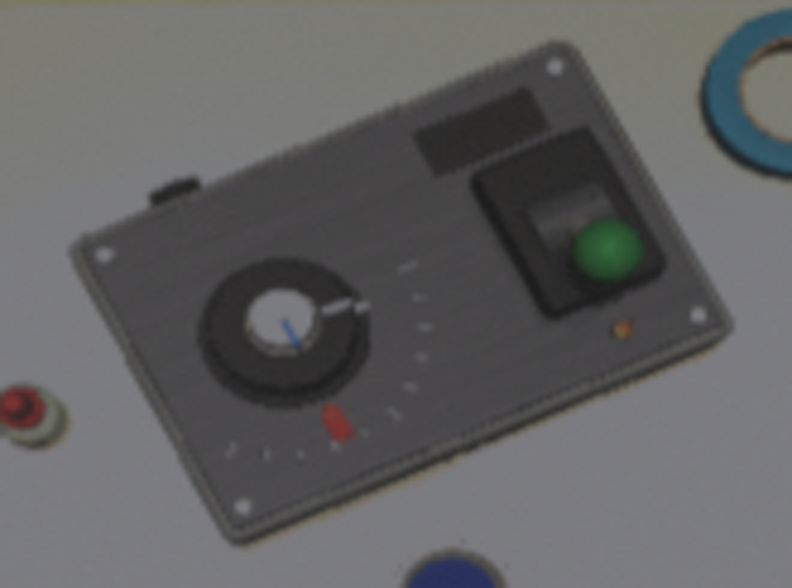

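The crop shows the controller at yaw of about 25°, with the pointer at about 0–0.1 rad and the flag at roughly 1.5 rad. The blue mark on the knob points down and right. I'm now moving above the dial for a close look.

Emit:
apply_moves(
  motion=[
    {"x": 2, "y": -3, "z": 3, "yaw": -3, "hand": 1},
    {"x": 5, "y": -7.5, "z": 6, "yaw": -6, "hand": 1},
    {"x": 8, "y": -12, "z": 7, "yaw": -9, "hand": 1},
    {"x": 11.5, "y": -17, "z": 7, "yaw": -12, "hand": 1},
    {"x": 15, "y": -22, "z": 7, "yaw": -15, "hand": 1},
    {"x": 18.5, "y": -27, "z": 7, "yaw": -18, "hand": 1},
    {"x": 22, "y": -32, "z": 7, "yaw": -21, "hand": 1},
    {"x": 25.5, "y": -37, "z": 7, "yaw": -24, "hand": 1},
    {"x": 29, "y": -42, "z": 6, "yaw": -27, "hand": 1},
    {"x": 32, "y": -47, "z": 5, "yaw": -32, "hand": 1},
  ],
)

```text
clock: 2.3
position: [0.4623, 0.1372, 0.2769]
ee_rot: [1.207, 2.9, 0.002]
force: [0.7, 0.1, 0.3]
width: 0.998
gripper_force: 0.0
```

Emit:
apply_moves(
  motion=[
    {"x": 3, "y": -4.5},
    {"x": 6, "y": -9, "z": -1},
    {"x": 8.7, "y": -13, "z": -2},
    {"x": 8.7, "y": -13, "z": -3},
    {"x": 8.7, "y": -13, "z": -3},
    {"x": 8.7, "y": -13, "z": -3},
  ],
)

```text
schema error: expected keys x, y, z, yaw, hand
```

```bash
python3 - <<'E'
from h import *
s=observe();print(s["clock"],s["position"],s["ee_rot"],s["joints"],s["force"])
m=camera_model("wrist");w=get_image("wrist");cv2.imwrite("pics/w1.png",w)
np.save("w1T.npy",m["T"])
c=np.array([.5695,-.0376]);a=np.radians(25)
R=np.array([[np.cos(a),-np.sin(a)],[np.sin(a),np.cos(a)]])
for n,p in(("dial",(0,50,60)),("c1",(75,110,60)),("c2",(75,-110,60)),("c3",(-75,-110,60)),("c4",(-75,110,60))):
    p=np.array(p)/1000;print(n,proj(m,[*(c+R@p[:2]),p[2]]).round(1))
for q in("ring_pointer","flag_tip","inner_mark","start_lever_tip","dial_center"):
    print(q,[(np.round(r["rect"]).tolist(),round(r["p"],2)) for r in recognise(q,"wrist")[:2]])
E
```

```text
2.3 [0.4623015  0.1371694  0.27692546] [1.20671067e+00 2.89962571e+00 1.90515184e-03] [-0.78391872  0.152006    0.44792888  1.86131277 -0.07248211  1.14258589
  0.47161952] [0.68239204 0.0877381  0.26888288]
dial [291.7 330.6]
c1 [366.9 307.7]
c2 [306.2 444.4]
c3 [199.4 414.2]
c4 [246.9 268.2]
ring_pointer [([271.0, 314.0, 316.0, 366.0], 0.81)]
flag_tip [([252.0, 321.0, 265.0, 325.0], 0.54)]
inner_mark [([280.0, 356.0, 302.0, 371.0], 0.45)]
start_lever_tip []
dial_center [([209.0, 260.0, 365.0, 399.0], 0.77)]
```

View pics/w1.png

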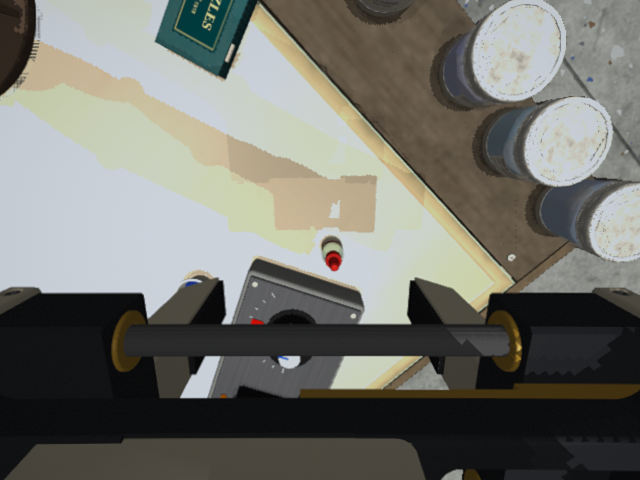

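The wrist view shows the gripper hiding the rows below about 290, with the dial behind it. The second call was refused because every row needs all the keys. I'll move further on so the dial is clear in the upper half.

Emit:
apply_moves(
  motion=[
    {"x": 4, "y": -4.5, "z": 0, "yaw": 0, "hand": 1},
    {"x": 8, "y": -9, "z": -2, "yaw": 0, "hand": 1},
    {"x": 11, "y": -13, "z": -4, "yaw": 0, "hand": 1},
    {"x": 12, "y": -15, "z": -6, "yaw": 0, "hand": 1},
    {"x": 12, "y": -15, "z": -6, "yaw": 0, "hand": 1},
    {"x": 12, "y": -15, "z": -6, "yaw": 0, "hand": 1},
  ],
)

```text
clock: 3.35
position: [0.5811, -0.009, 0.2172]
ee_rot: [-1.2, -2.903, -0.002]
force: [-0.5, 0.5, 0.1]
width: 1.001
gripper_force: 0.0
```

```bash
python3 - <<'E'
from h import *
s=observe();print(s["clock"],s["position"],s["ee_rot"],s["joints"],s["force"])
m=camera_model("wrist");w=get_image("wrist");cv2.imwrite("pics/w2.png",w);np.save("w2T.npy",m["T"])
c=np.array([.5695,-.0376]);a=np.radians(25)
R=np.array([[np.cos(a),-np.sin(a)],[np.sin(a),np.cos(a)]])
d=proj(m,[*(c+R@[0,.05]),.06]);print("dial",d)
for q in("ring_pointer","flag_tip","inner_mark","start_lever_tip"):
    print(q,[(np.round(r["rect"]).tolist(),round(r["p"],2)) for r in recognise(q,"wrist")[:2]])
x,y=np.clip(d.astype(int)-[90,90],0,[440,280]);print(x,y)
cv2.imwrite("pics/w2c.png",cv2.resize(w[y:y+200,x:x+266],None,fx=3,fy=3,interpolation=cv2.INTER_CUBIC))
E
```

```text
3.35 [ 0.58112418 -0.00897857  0.21717667] [-1.19976969e+00 -2.90316787e+00 -1.67323416e-03] [-0.45317037  0.39503751  0.52516957  1.72777398 -0.22205558  1.07791124
  0.93137275] [-0.48711357  0.47265344  0.06090779]
dial [304.00889749 183.62472946]
ring_pointer [([269.0, 150.0, 342.0, 225.0], 0.71)]
flag_tip [([252.0, 166.0, 265.0, 177.0], 0.73)]
inner_mark [([287.0, 173.0, 317.0, 213.0], 0.74)]
start_lever_tip [([224.0, 304.0, 258.0, 323.0], 0.53)]
214 93
```

View pics/w2c.png

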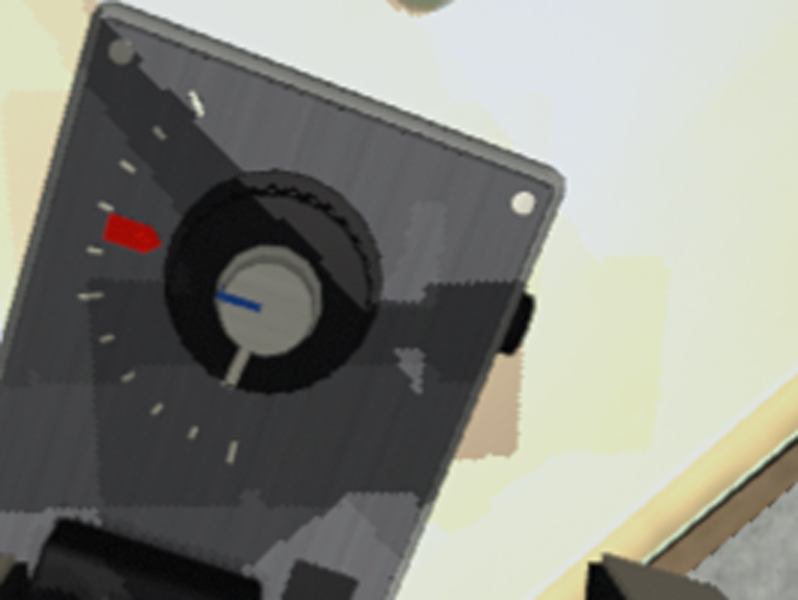

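The crop shows the flag tip at px (267.7,174), pointing at the axis. The pointer stripe on the ring runs from (296,210) to (290,221), the knob top is centred at (302.7,195.7), and the blue mark points to the flag side. Next I turn these into angles.

```bash
python3 - <<'E'
from h import *
m=camera_model("wrist");m["T"]=np.load("w2T.npy")
px=lambda x,y:(214+x/3,93+y/3)
P=lambda x,y,z:at(m,px(x,y),z)[:2]
w=cv2.imread("pics/w2.png")
knob=P(266,308,.1125);print("knobtop",knob)
c1=P(100,8,.06);c2=P(562,180,.06);print("corners",c1,c2)
e=c2-c1;print("len",np.linalg.norm(e),"yaw of -y...",np.degrees(np.arctan2(e[1],e[0])))
s1=P(121,52,.06);s2=P(523,203,.06);e=s2-s1;print("screws",s1,s2,np.degrees(np.arctan2(e[1],e[0])),np.linalg.norm(e))
# red flag mask
g=cv2.cvtColor(w,cv2.COLOR_BGR2HSV);R=((g[...,0]<8)|(g[...,0]>172))&(g[...,1]>180)&(g[...,2]>80)
R[:140]=0;R[200:]=0;R[:,:240]=0;R[:,280:]=0
ys,xs=np.nonzero(R);print(len(xs),xs.min(),xs.max());Q=np.array([at(m,(x,y),.0614)[:2] for x,y in zip(xs,ys)]);fc=Q.mean(0)
o1=P(228,385,.09);o0=P(246,350,.09);tip=P(161,243,.0614)
for D in(knob,np.array([.548,.0077])):
  for n,q in(("flagc",fc),("tip",tip),("ptr_out",o1),("ptr_in",o0)):
    v=q-D;print(n,q.round(4),"r",round(np.linalg.norm(v)*1e3,1),"world deg",round(np.degrees(np.arctan2(v[1],v[0])),1))
u,sv,vt=np.linalg.svd(Q-fc);print("flag axis",np.degrees(np.arctan2(vt[0][1],vt[0][0])));v=o1-o0;print("ptr dir",np.degrees(np.arctan2(v[1],v[0])))
print(cv2.__version__)
E
```

```text
knobtop [0.55049998 0.00662411]
corners [0.46292814 0.0264848 ] [0.59021601 0.08773028]
len 0.1412558330107811 yaw of -y... 25.694871223805354
screws [0.47485513 0.02206163] [0.58707235 0.07524109] 25.356157507468723 0.12418035463521301
149 249 267
flagc [ 0.5108 -0.0134] r 44.5 world deg -153.3
tip [ 0.5193 -0.009 ] r 34.9 world deg -153.3
ptr_out [ 0.5602 -0.0198] r 28.2 world deg -69.8
ptr_in [ 0.5568 -0.009 ] r 16.9 world deg -68.0
flagc [ 0.5108 -0.0134] r 42.8 world deg -150.5
tip [ 0.5193 -0.009 ] r 33.2 world deg -149.7
ptr_out [ 0.5602 -0.0198] r 30.1 world deg -66.0
ptr_in [ 0.5568 -0.009 ] r 18.9 world deg -62.2
flag axis 26.46538418269072
ptr dir -72.4945439429189
4.12.0
```

Emit:
apply_moves(
  motion=[
    {"x": -1.5, "y": 1, "z": -3, "yaw": 0, "hand": 1},
    {"x": -3, "y": 1.8, "z": -6, "yaw": 0, "hand": 1},
    {"x": -3, "y": 1.8, "z": -9, "yaw": 0, "hand": 1},
    {"x": -3, "y": 1.8, "z": -9, "yaw": 0, "hand": 1},
    {"x": -3, "y": 1.8, "z": -9, "yaw": 0, "hand": 1},
    {"x": -3, "y": 1.8, "z": -9, "yaw": 0, "hand": 1},
  ],
)

```text
clock: 4.35
position: [0.5522, 0.0068, 0.1281]
ee_rot: [1.203, 2.9, 0.002]
force: [-0.2, 0.5, -0.8]
width: 0.999
gripper_force: 0.0
```

```bash
python3 - <<'E'
from h import *
s=observe();print(s["clock"],s["position"],s["ee_rot"],s["joints"],s["force"])
m=camera_model("wrist");w=get_image("wrist");cv2.imwrite("pics/w3.png",w)
print(proj(m,[.5505,.0066,.1125]),proj(m,[.5505,.0066,.09]))
E
```

```text
4.35 [0.55222474 0.00676766 0.12809567] [1.20304422e+00 2.89990833e+00 1.80480042e-03] [-0.46246392  0.44674755  0.48520175  1.90144414 -0.27054885  0.85534005
  0.94517294] [-0.20060501  0.4633786  -0.82008157]
[314.08644213 280.59909023] [314.2728453  265.65813455]
```

View pics/w3.png

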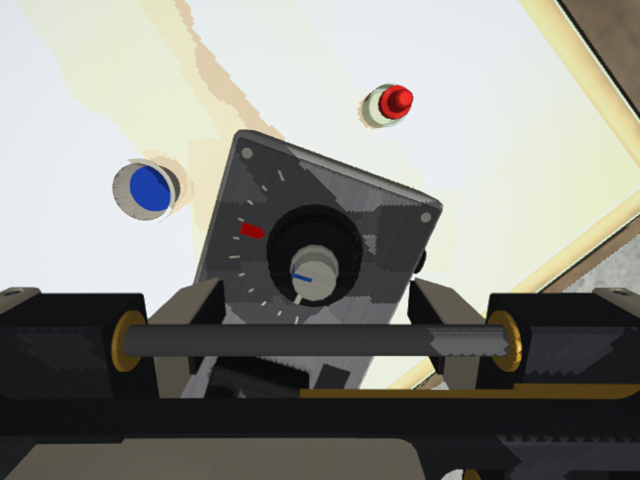

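The dial is centred between the fingers: the knob top is at (315,279), against a finger midpoint at column 317. I'll descend and grip the ring gently.

Emit:
apply_moves(
  motion=[
    {"x": -0.2, "y": 0, "z": -3, "yaw": 0, "hand": 1},
    {"x": -0.2, "y": 0, "z": -5, "yaw": 0, "hand": 1},
    {"x": -0.2, "y": 0, "z": -6, "yaw": 0, "hand": 0.6},
    {"x": -0.2, "y": 0, "z": -6, "yaw": 0, "hand": 0.4},
    {"x": -0.2, "y": 0, "z": -6, "yaw": 0, "hand": 0.1},
    {"x": -0.2, "y": 0, "z": -6, "yaw": 0, "hand": 0},
    {"x": -0.2, "y": 0, "z": -6, "yaw": 0, "hand": 0},
  ],
  newtons=15,
)

```text
clock: 5.28
position: [0.5501, 0.0072, 0.0675]
ee_rot: [1.203, 2.901, 0.002]
force: [0.0, 1.2, 3.9]
width: 0.607
gripper_force: 15.0
```

Emit:
apply_moves(
  motion=[
    {"x": -0.2, "y": 0, "z": 0, "yaw": -9, "hand": 0},
    {"x": 0, "y": 0, "z": 0, "yaw": -18, "hand": 0},
    {"x": 0, "y": 0, "z": 0, "yaw": -27, "hand": 0},
    {"x": 0, "y": 0, "z": 0, "yaw": -36, "hand": 0},
    {"x": 0, "y": 0, "z": 0, "yaw": -45, "hand": 0},
    {"x": 0, "y": 0, "z": 0, "yaw": -54, "hand": 0},
    {"x": 0, "y": 0, "z": 0, "yaw": -63, "hand": 0},
    {"x": 0, "y": 0, "z": 0, "yaw": -72, "hand": 0},
    {"x": 0, "y": 0, "z": 0, "yaw": -80, "hand": 0},
    {"x": 0, "y": 0, "z": 0, "yaw": -80, "hand": 0},
  ],
)

```text
clock: 6.52
position: [0.5498, 0.0072, 0.0675]
ee_rot: [2.788, 1.447, 0.002]
force: [-0.4, 1.7, 7.5]
width: 0.601
gripper_force: 15.0
```

```bash
python3 - <<'E'
from h import *
s=observe();print(s["clock"],s["position"],s["ee_rot"],s["width"],s["force"],s["ft_torque"])
r=s["ee_rot"];print("tool y",2*np.degrees(np.arctan2(r[1],r[0]))-90)
m=camera_model("wrist");w=get_image("wrist");cv2.imwrite("pics/w4.png",w);np.save("w4T.npy",m["T"])
cv2.imwrite("pics/w4c.png",cv2.resize(w[160:320,200:420],None,fx=3.6,fy=3.6,interpolation=cv2.INTER_CUBIC))
E
```

```text
6.525 [0.54981866 0.00720303 0.06747944] [2.78845712e+00 1.44670460e+00 1.93181200e-03] 0.6009723192286662 [-0.44673009  1.74817617  7.4580261 ] [ 0.25849421  0.29884727 -0.03374442]
tool y -35.15771382162572
```

View pics/w4c.png

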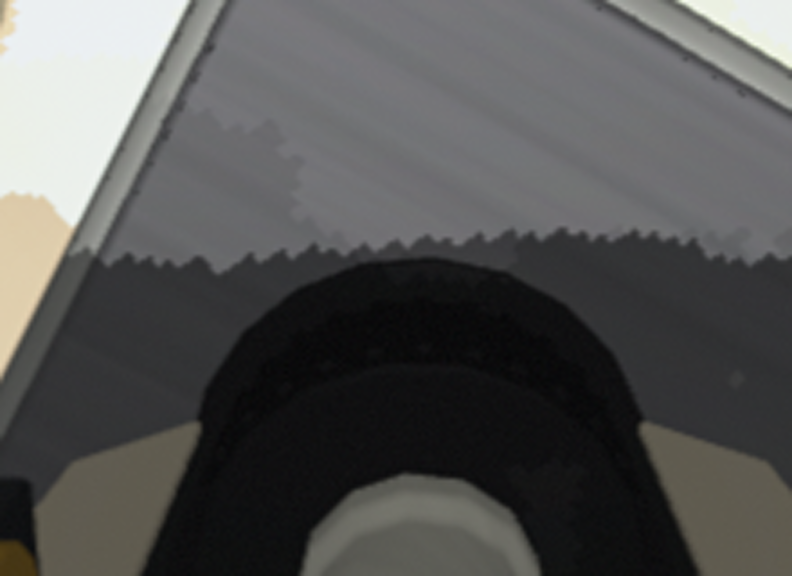

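The pointer and the flag are both hidden behind the ring in this view. I'll turn the last few degrees, release, rise, turn the hand back and look again.

Emit:
apply_moves(
  motion=[
    {"x": 0, "y": 0, "z": 0, "yaw": -3, "hand": 0},
    {"x": 0, "y": 0, "z": 0, "yaw": -3, "hand": 0},
    {"x": 0, "y": 0, "z": 0, "yaw": -3, "hand": 0},
    {"x": 0, "y": 0, "z": 0, "yaw": -3, "hand": 0.6},
    {"x": 0, "y": 0, "z": 0, "yaw": -3, "hand": 1},
    {"x": 0, "y": 0, "z": 0, "yaw": -3, "hand": 1},
    {"x": 0, "y": 0, "z": 3, "yaw": -3, "hand": 1},
    {"x": 0, "y": 0, "z": 6.5, "yaw": -3, "hand": 1},
    {"x": 1, "y": -0.5, "z": 11, "yaw": 5, "hand": 1},
    {"x": 3, "y": -1.5, "z": 14, "yaw": 15, "hand": 1},
  ],
)

```text
clock: 7.82
position: [0.5794, -0.0079, 0.2085]
ee_rot: [2.569, 1.808, 0.001]
force: [1.2, 0.2, -0.2]
width: 1.001
gripper_force: 0.0
```

Emit:
apply_moves(
  motion=[
    {"x": 0, "y": 0, "z": 0, "yaw": 10, "hand": 1},
    {"x": 0, "y": 0, "z": 0, "yaw": 20, "hand": 1},
    {"x": 0, "y": 0, "z": 0, "yaw": 30, "hand": 1},
    {"x": 0, "y": 0, "z": 0, "yaw": 40, "hand": 1},
    {"x": 0, "y": 0, "z": 0, "yaw": 50, "hand": 1},
    {"x": 0, "y": 0, "z": 0, "yaw": 60, "hand": 1},
    {"x": 0, "y": 0, "z": 0, "yaw": 65, "hand": 1},
    {"x": 0, "y": 0, "z": 0, "yaw": 65, "hand": 1},
    {"x": 0, "y": 0, "z": 0, "yaw": 65, "hand": 1},
  ],
)

```text
clock: 8.95
position: [0.5791, -0.0082, 0.2066]
ee_rot: [-1.207, -2.9, 0.0]
force: [-0.1, -0.0, -0.1]
width: 0.999
gripper_force: 0.0
```

```bash
python3 - <<'E'
from h import *
s=observe();print(s["clock"],s["position"],s["ee_rot"],s["force"])
m=camera_model("wrist");w=get_image("wrist");cv2.imwrite("pics/w5.png",w);np.save("w5T.npy",m["T"])
d=proj(m,[.5505,.0066,.06]);print(d)
x,y=np.clip(d.astype(int)-[75,60],0,[440,280]);print(x,y)
cv2.imwrite("pics/w5c.png",cv2.resize(w[y:y+120,x:x+160],None,fx=5,fy=5,interpolation=cv2.INTER_CUBIC))
E
```

```text
8.95 [ 0.57906175 -0.00819572  0.20663905] [-1.20675714e+00 -2.90038427e+00  1.35547744e-04] [-0.05556547 -0.04835545 -0.11752058]
[305.4943242 190.0420077]
230 130
```

View pics/w5c.png

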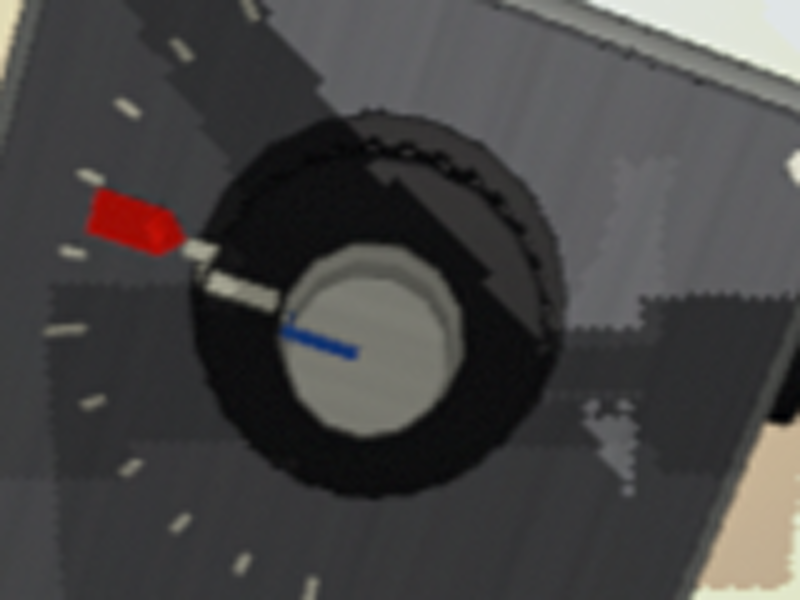

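The crop shows the white skirt pointer, about (186,247) to (213,256), ending at the flag tip at (184,238). They look almost aligned, and the blue mark appears unmoved. I'll quantify both.

```bash
python3 - <<'E'
from h import *
m=camera_model("wrist");K=dict(m)
def A(v):return round(np.degrees(np.arctan2(v[1],v[0])),1)
def blobs(name,Tn,box,kz):
    w=cv2.imread(f"pics/{name}.png");m["T"]=np.load(Tn);g=cv2.cvtColor(w,cv2.COLOR_BGR2HSV).astype(int)
    def pts(M,z):
        ys,xs=np.nonzero(M);ok=(xs>=box[0])&(xs<box[2])&(ys>=box[1])&(ys<box[3]);return np.array([at(m,(x,y),z)[:2] for x,y in zip(xs[ok],ys[ok])])
    red=((g[...,0]<8)|(g[...,0]>172))&(g[...,1]>180)&(g[...,2]>80)
    blue=(g[...,0]>100)&(g[...,0]<130)&(g[...,1]>120)&(g[...,2]>60)
    return w,g,pts(red,.0614),pts(blue,.1125)
for n,T,b in(("w2","w2T.npy",(240,140,330,230)),("w5","w5T.npy",(240,140,330,230))):
    w,g,r,bl=blobs(n,T,b,0)
    D=np.array([.5505,.0066])
    rr=np.linalg.norm(r-D,axis=1);t=r[np.argsort(rr)[:8]].mean(0)
    u,s,vt=np.linalg.svd(bl-bl.mean(0));
    print(n,"flagc",A(r.mean(0)-D),np.linalg.norm(r.mean(0)-D).round(4),"tip",A(t-D),np.linalg.norm(t-D).round(4),"blue",len(bl),A(bl.mean(0)-D),A(vt[0]),bl.mean(0))
px=lambda x,y:(230+x/5-.4,130+y/5-.4)
P=lambda x,y,z:at(m,px(x,y),z)[:2]
k=P(370,345,.1125);print("knobtop",k)
for D in(np.array([.5505,.0066]),k):
  for n,q in(("flagtip",P(184,238,.0614)),("skirt out",P(187,246,.0645)),("skirt mid",P(200,250,.0645)),("ring out",P(208,284,.09)),("ring in",P(279,302,.09))):
    print(n,A(q-D),np.linalg.norm(q-D).round(4))
E
```

```text
w2 flagc -153.3 0.0445 tip -153.3 0.0368 blue 37 -150.6 26.1 [0.5435629 0.0026981]
w5 flagc -153.4 0.0445 tip -153.1 0.037 blue 40 -151.0 25.8 [0.54374035 0.00285516]
knobtop [0.54956083 0.00788654]
flagtip -153.8 0.0356
skirt out -152.6 0.0344
skirt mid -152.7 0.0321
ring out -150.9 0.0272
ring in -152.0 0.0157
flagtip -151.2 0.0354
skirt out -150.0 0.0342
skirt mid -149.8 0.0319
ring out -147.6 0.027
ring in -146.1 0.0155
```

The pointer is about 1.3–1.5° short and the inner knob hasn't moved. I'll regrip and make a small correction of 1.5°.

Emit:
apply_moves(
  motion=[
    {"x": -1.5, "y": 0.8, "z": -3, "yaw": 0, "hand": 1},
    {"x": -2.9, "y": 1.5, "z": -6, "yaw": 0, "hand": 1},
    {"x": -2.9, "y": 1.5, "z": -8, "yaw": 0, "hand": 1},
    {"x": -2.9, "y": 1.5, "z": -11, "yaw": 0, "hand": 1},
    {"x": -2.9, "y": 1.5, "z": -13.8, "yaw": 0, "hand": 0.6},
    {"x": -2.9, "y": 1.5, "z": -13.8, "yaw": 0, "hand": 0.4},
    {"x": -2.9, "y": 1.5, "z": -13.8, "yaw": 0, "hand": 0},
    {"x": -2.9, "y": 1.5, "z": -13.8, "yaw": 0, "hand": 0},
    {"x": -2.9, "y": 1.5, "z": -13.8, "yaw": 0, "hand": 0},
  ],
)

```text
clock: 10.12
position: [0.5508, 0.0067, 0.0699]
ee_rot: [1.203, 2.9, 0.001]
force: [-2.1, -0.5, 6.9]
width: 0.606
gripper_force: 15.0
```

Emit:
apply_moves(
  motion=[
    {"x": 0, "y": 0, "z": 0, "yaw": -1.5, "hand": 0},
    {"x": 0, "y": 0, "z": 0, "yaw": -1.5, "hand": 0},
    {"x": 0, "y": 0, "z": 0, "yaw": -1.5, "hand": 0},
    {"x": 0, "y": 0, "z": 0, "yaw": -1.5, "hand": 0.6},
    {"x": 0, "y": 0, "z": 0, "yaw": -1.5, "hand": 1},
    {"x": 0, "y": 0, "z": 0, "yaw": -1.5, "hand": 1},
    {"x": 0, "y": 0, "z": 3, "yaw": -1.5, "hand": 1},
    {"x": 0, "y": 0, "z": 7, "yaw": -1.5, "hand": 1},
    {"x": 1.5, "y": -1, "z": 11, "yaw": 0, "hand": 1},
    {"x": 2.9, "y": -1.5, "z": 13.8, "yaw": 0, "hand": 1},
  ],
)

```text
clock: 11.38
position: [0.5798, -0.0087, 0.2087]
ee_rot: [1.203, 2.9, 0.001]
force: [0.8, -0.9, -0.4]
width: 1.002
gripper_force: 0.0
```

Emit:
apply_moves(
  motion=[
    {"x": 0, "y": 0, "z": 0, "yaw": 0, "hand": 1},
    {"x": 0, "y": 0, "z": 0, "yaw": 0, "hand": 1},
  ],
)

```text
clock: 11.62
position: [0.5784, -0.0079, 0.2059]
ee_rot: [-1.203, -2.901, 0.001]
force: [-0.9, 0.8, -1.1]
width: 0.999
gripper_force: 0.0
```

```bash
python3 - <<'E'
from h import *
s=observe();print(s["clock"],s["position"],s["ee_rot"],s["force"])
m=camera_model("wrist");w=get_image("wrist");cv2.imwrite("pics/w6.png",w);np.save("w6T.npy",m["T"])
d=proj(m,[.5505,.0066,.06]);print(d)
x,y=np.clip(d.astype(int)-[75,60],0,[440,280]);print(x,y)
cv2.imwrite("pics/w6c.png",cv2.resize(w[y:y+120,x:x+160],None,fx=5,fy=5,interpolation=cv2.INTER_CUBIC))
a=get_image("top");cv2.imwrite("pics/top6.png",a)
print([(r["rect"],r["p"]) for q in("start_lever_tip",) for r in recognise(q,"wrist")])
E
```

```text
11.625 [ 0.57837822 -0.00785586  0.20587666] [-1.20290973e+00 -2.90067417e+00  5.80412469e-04] [-0.94607242  0.78629078 -1.06568697]
[305.92811836 191.1559407 ]
230 131
[([221.6, 313.4, 257.7, 324.4], 0.52)]
```

View pics/w6c.png

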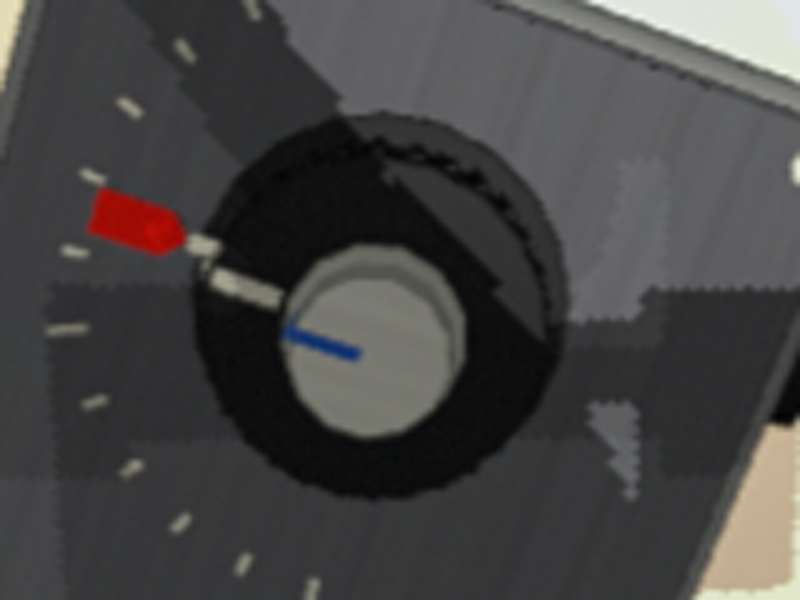

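The pointer now meets the flag tip at crop (186,240), and the blue mark has not moved. Next is the lever. I'll close the fingers, turn them across the push direction and go behind the ball.

Emit:
apply_moves(
  motion=[
    {"x": 0, "y": -1.5, "z": 0, "yaw": -10.5, "hand": 0},
    {"x": -0.5, "y": -3, "z": 0, "yaw": -21, "hand": -0.5},
    {"x": -1, "y": -5, "z": 0, "yaw": -31.5, "hand": -1},
    {"x": -1.5, "y": -7, "z": 0, "yaw": -42, "hand": -1},
    {"x": -2, "y": -9, "z": 0, "yaw": -52.5, "hand": -1},
    {"x": -2.5, "y": -10.5, "z": 0, "yaw": -63, "hand": -1},
    {"x": -3, "y": -11.5, "z": 0, "yaw": -73.5, "hand": -1},
    {"x": -3.4, "y": -11.9, "z": 0, "yaw": -84, "hand": -1},
    {"x": -3.4, "y": -11.9, "z": 0, "yaw": -94.5, "hand": -1},
    {"x": -3.4, "y": -11.9, "z": 0, "yaw": -105, "hand": -1},
  ],
)

```text
clock: 13.02
position: [0.5446, -0.1268, 0.2061]
ee_rot: [-3.037, -0.802, 0.002]
force: [1.3, 0.5, -0.3]
width: 0.008
gripper_force: 0.0
```

Emit:
apply_moves(
  motion=[
    {"x": 0, "y": 0, "z": 0, "yaw": -4.5, "hand": -1},
    {"x": 0, "y": 0, "z": 0, "yaw": -4.5, "hand": -1},
    {"x": 0, "y": 0, "z": 0, "yaw": -4.5, "hand": -1},
  ],
)

```text
clock: 13.4
position: [0.5449, -0.127, 0.2064]
ee_rot: [-3.064, -0.695, 0.001]
force: [-0.3, -0.1, -0.2]
width: 0.003
gripper_force: 0.0
```

```bash
python3 - <<'E'
from h import *
s=observe();r=s["ee_rot"];print(s["clock"],s["position"],2*np.degrees(np.arctan2(r[1],r[0]))-90,s["joints"],s["force"],s["width"])
m=camera_model("wrist");w=get_image("wrist");cv2.imwrite("pics/w7.png",w)
R=recognise("start_lever_tip","wrist");print([(x["rect"],x["p"]) for x in R],"expected ball",proj(m,[.5747,-.1123,.1259]))
g=cv2.cvtColor(w,cv2.COLOR_BGR2HSV);M=((g[...,0]>45)&(g[...,0]<80)&(g[...,1]>120)&(g[...,2]>50)).astype(np.uint8)
n,l,st,ce=cv2.connectedComponentsWithStats(M)
for i in range(1,n):
    if st[i,4]>100:print(st[i],ce[i],at(m,ce[i],.126))
E
```

```text
13.4 [ 0.54489888 -0.12698715  0.20642011] -424.4471025602591 [-0.61962212  0.5455399   1.1387928   1.81862535 -0.54560699  1.13750637
 -0.41837765] [-0.27252963 -0.14888836 -0.16680179] 0.002604186498231732
[([298.1, 165.5, 337.6, 219.0], 0.73)] expected ball [313.70162168 202.58855526]
[ 296  184   38   36 1082] [314.27449168 201.36044362] [ 0.57566923 -0.11228118  0.126     ]
```

Emit:
apply_moves(
  motion=[
    {"x": 0, "y": 0, "z": -4, "yaw": 0, "hand": -1},
    {"x": 0, "y": 0, "z": -8, "yaw": 0, "hand": -1},
    {"x": 0, "y": 0, "z": -9.4, "yaw": 0, "hand": -1},
    {"x": 0, "y": 0, "z": -9.4, "yaw": 0, "hand": -1},
    {"x": 0.9, "y": 0.43, "z": -9.4, "yaw": 0, "hand": -1},
    {"x": 1.8, "y": 0.86, "z": -9.4, "yaw": 0, "hand": -1},
    {"x": 2.7, "y": 1.29, "z": -9.4, "yaw": 0, "hand": -1},
    {"x": 3.6, "y": 1.7, "z": -9.4, "yaw": 0, "hand": -1},
    {"x": 4.3, "y": 2.05, "z": -9.4, "yaw": 0, "hand": -1},
    {"x": 4.8, "y": 2.3, "z": -9.4, "yaw": 0, "hand": -1},
  ],
)

```text
clock: 14.75
position: [0.5936, -0.1039, 0.1126]
ee_rot: [3.064, 0.692, -0.0]
force: [-1.4, -0.8, -0.3]
width: 0.005
gripper_force: 0.8
```

Emit:
apply_moves(
  motion=[
    {"x": 0.2, "y": 0.1, "z": 0, "yaw": 0, "hand": -1},
    {"x": 0.4, "y": 0.2, "z": 0, "yaw": 0, "hand": -1},
    {"x": 0.4, "y": 0.2, "z": 0, "yaw": 0, "hand": -1},
  ],
)

```text
clock: 15.12
position: [0.5968, -0.1022, 0.1126]
ee_rot: [-3.064, -0.691, 0.001]
force: [-2.1, 0.1, -1.0]
width: 0.007
gripper_force: 0.9
```

Emit:
apply_moves(
  motion=[
    {"x": 0.1, "y": 0.05, "z": 0, "yaw": 0, "hand": -1},
    {"x": 0.2, "y": 0.1, "z": 0, "yaw": 0, "hand": -1},
    {"x": 0.2, "y": 0.1, "z": 0, "yaw": 0, "hand": -1},
  ],
)

```text
clock: 15.5
position: [0.5972, -0.102, 0.1124]
ee_rot: [-3.065, -0.689, 0.005]
force: [-7.3, -2.7, 0.5]
width: 0.005
gripper_force: 4.2
```

Emit:
apply_moves(
  motion=[
    {"x": 0.1, "y": 0.05, "z": 0, "yaw": 0, "hand": -1},
    {"x": 0.2, "y": 0.1, "z": 0, "yaw": 0, "hand": -1},
    {"x": 0.2, "y": 0.1, "z": 0, "yaw": 0, "hand": -1},
  ],
)

```text
clock: 15.88
position: [0.5974, -0.1019, 0.1123]
ee_rot: [-3.065, -0.687, 0.009]
force: [-13.4, -4.0, 5.8]
width: 0.006
gripper_force: 7.4
```

The lever is at its stop: the TCP no longer advances and the force has risen to 14 N. I'll back off, rise and check.

Emit:
apply_moves(
  motion=[
    {"x": -0.9, "y": -0.43, "z": 0, "yaw": 0, "hand": -1},
    {"x": -2.7, "y": -1.3, "z": 0, "yaw": 0, "hand": -1},
    {"x": -4.5, "y": -2.1, "z": 2, "yaw": 0, "hand": -1},
    {"x": -5.5, "y": -2.6, "z": 5, "yaw": 0, "hand": -1},
    {"x": -5.5, "y": -2.6, "z": 9, "yaw": 0, "hand": -1},
    {"x": -5.5, "y": -2.6, "z": 13, "yaw": 0, "hand": -1},
    {"x": -5.5, "y": -2.6, "z": 13, "yaw": 0, "hand": -1},
    {"x": -5.5, "y": -2.6, "z": 13, "yaw": 0, "hand": -1},
  ],
)

```text
clock: 16.88
position: [0.5464, -0.1257, 0.2425]
ee_rot: [-3.064, -0.693, -0.002]
force: [-0.0, 0.1, 0.1]
width: 0.004
gripper_force: 0.0
```

```bash
python3 - <<'E'
from h import *
s=observe();print(s["clock"],s["position"],s["force"])
m=camera_model("wrist");w=get_image("wrist");cv2.imwrite("pics/w8.png",w)
print("expected on:",proj(m,[.6181,-.0917,.1259]))
g=cv2.cvtColor(w,cv2.COLOR_BGR2HSV);M=((g[...,0]>45)&(g[...,0]<80)&(g[...,1]>120)&(g[...,2]>50)).astype(np.uint8)
n,l,st,ce=cv2.connectedComponentsWithStats(M)
for i in range(1,n):
    if st[i,4]>100:print(st[i],ce[i],at(m,ce[i],.126))
E
```

```text
16.875 [ 0.5463556  -0.12568345  0.24250347] [-0.04348551  0.06113754  0.05446331]
expected on: [314.61533403 133.70760075]
[299 117  34  35 942] [315.41507431 133.8566879 ] [ 0.61826271 -0.09229389  0.126     ]
```

View pics/w8.png

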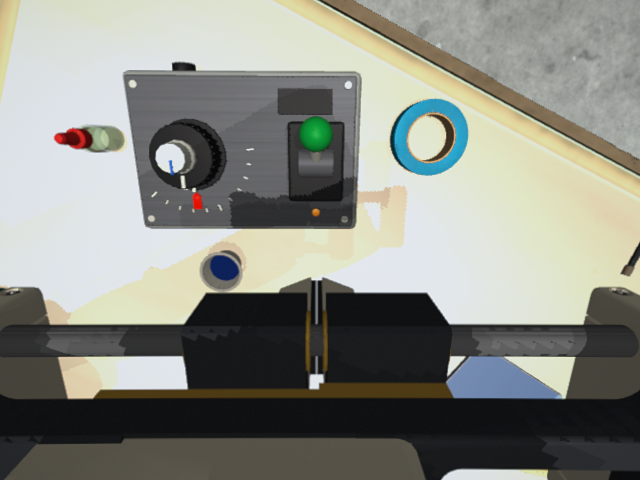

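The picture shows the lever fully over, with the ball at (315,134) exactly where expected. The pointer is on the flag near (195,192), the mark is unchanged, and the bottle, cup and tape are undisturbed. The arm is clear, so I'm handing in.

```bash
python3 -c "
from cell import *
print(sign_off())"
```

```text
the job is handed in; nothing more can be done
None
```

The job is handed in: the ring pointer is on the red flag tip, the inner knob has not moved, the start lever is fully over against its stop, and the bottle, cup and tape are undisturbed (about 17 s of the 51 s used).

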